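# Dial in and take off the lockbox padlock

## Robot

A 6-joint arm with a two-finger parallel gripper is mounted at the origin on the work surface. World frame = base frame: x ahead of the robot, y to its left, z up, the work surface at z = 0. Lengths are in m, angles in rad, forces in N, time in s.
With the tool pointing down it reaches from about 0.275 to 1 m from the base axis. Payload 8.4 kg.
Tool frame: the origin (TCP) lies between the finger pads; the fingertips stand 8 mm ahead of it and the grasp point (between the pads) lies 11 mm behind it; z points along the fingers, y is the direction in which the jaws open and shut (so a half turn about z gives the same grasp; the last joint's range is limited). The gripper opens to 85 mm and grips with 20 to 120 N. Pads are 22 mm wide; open, the fingers measure 114 mm over their backs; the gripper's body (76 mm by 85 mm) begins 54 mm behind the grasp point. The pads swing forward as they close: fully open they stand 13 mm farther back than shut.
Start: joints at [-0.002, 0.353, 1.633, -0, 1.155, -0.002], TCP at [0.625, -0, 0.239] pointing down, gripper open.
Joint ranges: [-2.63, 2.63], [-0.92, 2.1], [0.06, 2.66], [-1.3, 4.44], [0, 2.69], [-3.02, 3.02]. Speed limits (rad/s): [2.22, 2.22, 2.79, 3.14, 3.14, 3.14].

## Interface

Orientations are given as a unit quaternion [x, y, z, w].
In Python, from rig import readout, grab_frame, camera_info, env gives the robot as it stands. The module is installed in compiled form; this text tells all that it offers.
- The arm moves only by the shell command python3 -m crank 'ROWS' [FORCE]. ROWS is a JSON object of lists of equal length, an entry for each row: "translation": the shift along the tool's x, y, z in m, a list of three; "angular": the turn, a rotation vector about the tool's x, y, z in degrees, a list of three; "fingers": the closure, from 0 (fully open) to 1 (shut). In form: {"translation": [[tx, ty, tz], ...], "angular": [[ax, ay, az], ...], "fingers": [fingers, ...]}. A call has 1 to 12 rows; each row is the pose to reach, as a shift and turn from the pose commanded when the call began, along the tool's axes at that moment; what a row does not reach only later rows make up. A row lasts 1/10 s, in which the tool goes at most 50 mm and 8.59 degrees, less where a joint would pass 70% of its speed; a pose out of reach is approached as far as the arm can. A call with a gripper value outside its range is refused whole. The fingers move at their own pace and stop on an object; FORCE is the grip in N (left out, the last holds). Time passes only in rows, so rows that repeat a pose let the fingers close. It gives the time, the measured TCP pose, the force and the opening at its end, in the units of the state.
- readout.state(): the state, without advancing time (a new reading comes with each control period).
- grab_frame(name): name is "scene" or "side" or "wrist"; returns the picture (400x640x3 uint8, red, green, blue); there is no depth.
- camera_info(name): a dict with "fx", "fy", "cx", "cy" (pixels), "rvec" (rotation vector, rad) and "tvec" (3), from world to camera coordinates, as OpenCV has them. Camera axes: x right, y down, z forward; pixel columns grow to the right and rows downward; lengths in m; the calibration is good to about 2 mm. A picture is of the moment at which its call begins: read the wrist's pose just before it. camera_info takes no time and is no camera call; for the wrist camera it gives the pose at the moment of the call.
- env.sign_off(): hands the job in, once; it reports no verdict.
The state is a dict: "time_s": time; "qpos": joint angles; "qvel": joint speeds; "joint_efforts": joint torques, N m; "ee_pos": TCP position; "orientation": TCP orientation; "ft_force": force on the tool from outside, world axes, zero at the start; "wrist_torque": the same for the moment, N m; "finger_gap": finger opening in m.
Only numpy, scipy, OpenCV 4.12 (cv2) and the standard library are available. Lean on these libraries where they do the work, as an engineer would, in place of code of your own. Each camera call takes 0.05 s, during which the arm holds its last target.

## Task

The white reagent lockbox is held shut by a dial padlock whose first two numbers are already dialled. Turn the dial to the right (clockwise) to the last number, 10, until you feel its latch click into the notch, pull the padlock's case back off its shackle to open it, and unhook it from the hasp staple. Finish holding the open padlock in the gripper, still and dial up, a full hand's breadth (at least 10 cm) above the box; keep hold of it, and leave the timer, tube rack and bottle where they stand.

Things in the scene. Friction and masses are not known exactly. Their poses are not given: they have to be found in the camera images.
- lockbox: White steel lockbox, fixed, 280 (x) x 320 (y) x 110 mm; origin at the centre of its underside. x points over the blue rear lid, away from the ledge. The front ledge (x < 0), level with the lid 110 mm above the bench, carries a black rubber pad 98 (x) x 76 (y) x 3 mm centred at x -82, y 0 mm, on which the padlock lies. A steel hasp strap 2 mm thick reaches from the lid to the staple.
- staple (a point): Middle of the opening of the hasp staple, 14 mm above the box top; axes as the lockbox. An upright arch of 5 mm wire standing across y at box x -20, y -16 mm: clear width 14 mm in y, clear height 22.5 mm, top 27.5 mm above the box. The shackle's short leg runs through it along x; about 45 mm ahead (x) of the case centre at the start.
- padlock_center (a point): Centre of the padlock's case, a square steel block 52 x 52 mm, 22 mm thick, about 0.3 kg with its parts, lying flat on the pad, dial up. x points to the shackle, z up. Its sides at y +26 and -26 mm are free to be gripped. Pulled back (-x) by the case, the staple holds the shackle's bow, and the shackle, once free, is drawn out of the case's +x face (x = +26 mm).
- dial_knob (a point): Centre of the dial's grip knob: round, knurled aluminium, 22 mm diameter, 18 mm high (9 mm below to 9 mm above this point), on the dial axis, 24 mm above padlock_center. Right under it is the black dial disc, 44 mm diameter, 4 mm thick, turning with it; z up, x points to the red zero line.
- dial_zero (a point): Red zero line on the dial face, 17 mm from the axis (a red line also lies on the knob's top). 40 divisions, numbered clockwise from above, longer white lines at 10, 20, 30, read at the yellow index on the case's shackle side (padlock +x). At 10 the red line points to the padlock's +y, a quarter turn anticlockwise of the index.
- padlock_dial (a joint): Turn of the dial in rad, growing anticlockwise from above: 0 with the red zero at the index, 1.571 at number 10, 0.157 a division. Friction 0.03 N m, about 0.05 more to force it out of the notch. Starts between numbers 17 and 29 (2.7 to 4.6); turned clockwise the value falls. Turning left past number 33 (5.2 rad) loses the first two numbers.
- padlock_latch (a joint): Spring latch hidden in the case, in m: near 0 (up to 0.001) while it rides on the rim of the dial's cam and blocks the shackle. It begins to sink about 0.5 rad before number 10 and drops home to 0.0035 (the click) within about 0.12 rad of it; there the dial has that much free play, and resists on either side. Fully home, the shackle is free.
- padlock_shackle (a joint): How far the shackle is drawn out of the case, in m: 0 shut, 0.022 fully open. It slides with about 2 N of friction and stays where it is left; with the latch not home it yields only a millimetre or two.
- shackle_bow (a point): Middle of the shackle's bow. An 8 mm bar, squared U in the case's mid-plane, in the padlock's frame: long leg at y +16 (stays in the case), short leg at y -16, bow centre line at x 60 mm shut, 82 open. Fully open, the short leg ends at x 43 mm: a 17 mm gap to the case. With the staple in this gap (34 mm ahead of the case centre) the lock lifts straight up off it.
- timer: Black bench timer standing on the blue lid, 45 x 85 x 65 mm, loose; origin at the centre of its underside.
- tube_rack: White rack with capped tubes on the bench to the left of the box, 85 x 145 x 94 mm, loose; origin at the centre of its underside.
- reagent_bottle: Amber jar with yellow cap on the bench to the right of the box, 60 mm diameter, 110 mm high, loose; origin at the centre of its underside.

How it is judged:
By the outcome, as a careful person would: the job done as asked, in the order asked, and still so for the second after the job is handed in, while the arm keeps its last pose, push and grip.
It also fails if it takes over 51 s, if anything falls off the work surface, if the arm or the gripper's body presses on something with over 40 N, if the wrist force passes 120 N, or if a joint passes its speed limit or range.

## Working session

There is one attempt and no reset: what is moved stays moved. The work goes in short steps, Python scripts to look and compute and a shell command to move; the robot and the scene stay as the last step left them, time stands still between calls to the robot, and variables do not carry over. Pictures are saved under pics/ and viewed, and the job is handed in when it is done.

```bash
mkdir -p pics; ls
python3 - <<'E'
from rig import readout, grab_frame, camera_info, env
import cv2
print(readout.state())
for n in("scene","side","wrist"):
    print(n,camera_info(n)); cv2.imwrite(f"pics/{n}0.png",grab_frame(n)[:,:,::-1])
E
```

```text
pics
{'time_s': 0.0, 'qpos': array([-2.43267612e-03,  3.53658549e-01,  1.63416122e+00, -2.92175457e-06,
        1.15519485e+00, -2.41149006e-03]), 'qvel': array([-6.15303597e-04,  6.42641823e-04,  1.21798669e-06, -1.57549048e-03,
        4.81435653e-04, -1.45246102e-03]), 'joint_efforts': array([-2.03471049e-03, -6.05236173e+01, -3.42063046e+01, -2.62302356e-04,
        9.48130677e-03,  3.61521288e-06]), 'ee_pos': array([ 6.24520136e-01, -2.01484489e-05,  2.38543591e-01]), 'orientation': array([ 7.07113675e-01,  7.07099530e-01, -5.02469442e-04, -5.03015280e-04]), 'ft_force': array([ 0.10214419,  1.0588868 , -0.42113678]), 'wrist_torque': array([-0.02032392, -0.00580602, -0.00099078]), 'finger_gap': 0.08519749434980818}
scene {'fx': 425.36755301767545, 'fy': 425.36755301767545, 'cx': 319.71541027888344, 'cy': 207.17290854399891, 'rvec': array([ 2.06669646,  1.63512956, -0.52188324]), 'tvec': array([-0.19543854, -0.40001379,  1.49990088])}
side {'fx': 418.4931034663375, 'fy': 418.4931034663375, 'cx': 307.7081065012261, 'cy': 198.39542165967194, 'rvec': array([ 2.04897034, -0.52198124,  0.3301568 ]), 'tvec': array([-0.46581212,  0.26247752,  0.84500774])}
wrist {'fx': 296.6290978772398, 'fy': 296.6290978772398, 'cx': 323.0086744048428, 'cy': 203.1102072897318, 'rvec': array([-2.82973618e+00, -1.89651872e-03,  7.35530691e-04]), 'tvec': array([-0.62447511, -0.04032739,  0.38043124])}
```

View pics/scene0.png

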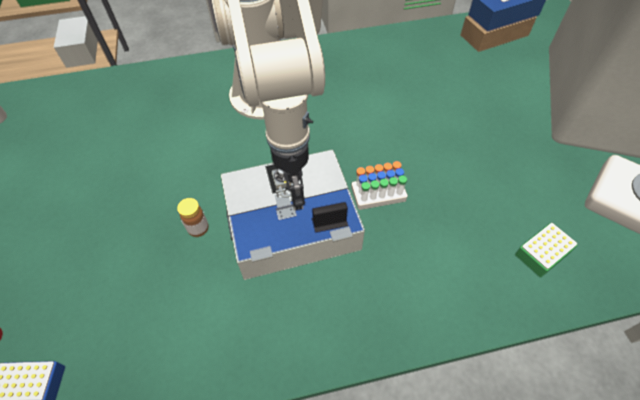

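View pics/side0.png

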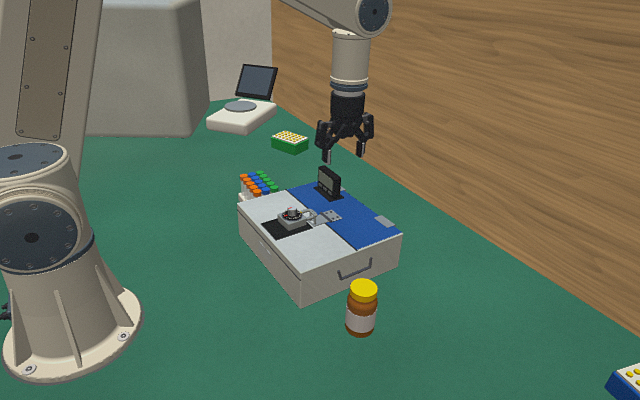

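View pics/wrist0.png

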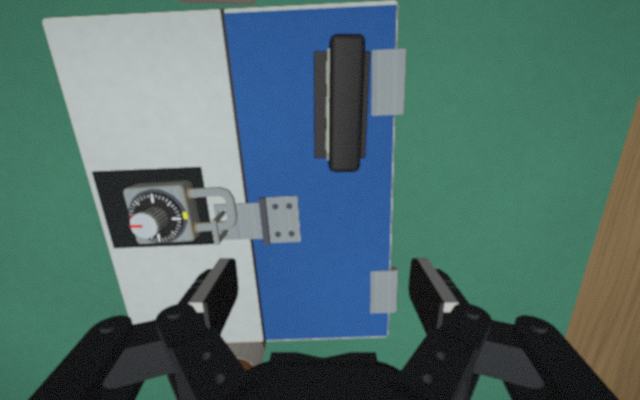

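```bash
cat > h.py <<'E'
import numpy as np, cv2
from rig import readout, grab_frame, camera_info, env
def cam(n):
    c=camera_info(n); R=cv2.Rodrigues(np.array(c['rvec']))[0]; return c,R,np.array(c['tvec'])
def ray(C,u,v,z):
    c,R,t=C; o=-R.T@t; d=R.T@np.array([(u-c['cx'])/c['fx'],(v-c['cy'])/c['fy'],1.]); return o+d*(z-o[2])/d[2]
def proj(C,p):
    c,R,t=C; q=R@np.array(p)+t; return np.array([c['fx']*q[0]/q[2]+c['cx'],c['fy']*q[1]/q[2]+c['cy']])
def crop(img,name,x0,y0,w,h,s):
    cv2.imwrite(name,cv2.resize(img[y0:y0+h,x0:x0+w,::-1],None,fx=s,fy=s,interpolation=cv2.INTER_CUBIC))
E
python3 - <<'E'
from h import *
C=cam('wrist')
im=cv2.imread('pics/wrist0.png')[:,:,::-1]
crop(im,'pics/w0c.png',85,155,225,110,3.5)
for uv in [(45,18),(223,10),(396,2),(388,337),(264,343)]: print('box top',uv,ray(C,*uv,.11))
for uv in [(94,172),(201,167),(212,242),(114,248)]: print('pad',uv,ray(C,*uv,.113))
print('knob top',ray(C,146,226,.113+11+.033 if 0 else .157)); print('yellow',ray(C,185,215,.135))
im=cv2.imread('pics/side0.png')[:,:,::-1]
crop(im,'pics/s0c.png',230,170,180,130,4)
E
```

```text
box top (45, 18) [0.40786056 0.14520194 0.11      ]
box top (223, 10) [0.54712098 0.15076591 0.11      ]
box top (396, 2) [0.68048074 0.15624333 0.11      ]
box top (388, 337) [ 0.69598174 -0.15991524  0.11      ]
box top (264, 343) [ 0.55974508 -0.16828771  0.11      ]
pad (94, 172) [0.41966114 0.02390458 0.113     ]
pad (201, 167) [0.51600931 0.02855682 0.113     ]
pad (212, 242) [ 0.51748139 -0.0446784   0.113     ]
pad (114, 248) [ 0.42141089 -0.05122286  0.113     ]
knob top [ 0.48504324 -0.01004563  0.157     ]
yellow [ 0.50622544 -0.00885716  0.135     ]
```

View pics/w0c.png

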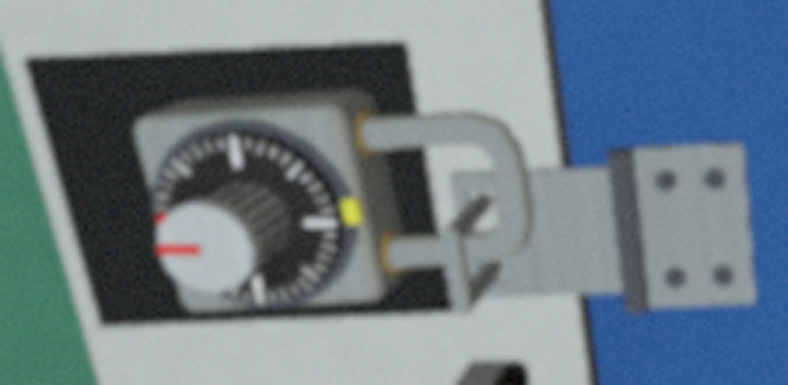

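View pics/s0c.png

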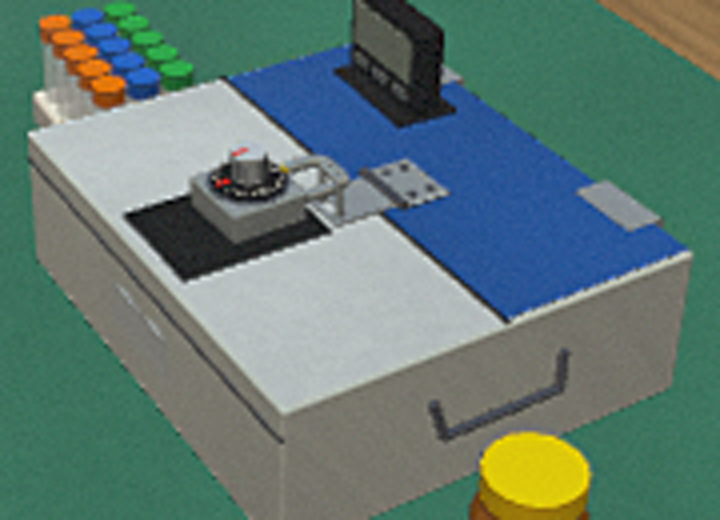

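```bash
python3 -m crank '{"translation": [[-0.003,-0.04,0],[-0.006,-0.08,0],[-0.009,-0.12,0],[-0.01,-0.14,0],[-0.01,-0.14,0],[-0.01,-0.14,0]], "angular": [[0,0,-2.6],[0,0,-2.6],[0,0,-2.6],[0,0,-2.6],[0,0,-2.6],[0,0,-2.6]], "fingers": [0,0,0,0,0,0]}'
python3 - <<'E'
from h import *
print(readout.state()['ee_pos'],readout.state()['ft_force'])
im=grab_frame('wrist');cv2.imwrite('pics/w1.png',im[:,:,::-1])
C=cam('wrist'); np.save('c1.npy',np.array([C[0],C[1],C[2]],dtype=object),allow_pickle=True)
for p in [(.485,-.01,.157),(.485,-.01,.138)]: print(proj(C,p))
E
```

```text
time_s: 0.75
ee_pos: [0.4857, -0.01, 0.2397]
orientation: [0.691, 0.723, 0.0, 0.001]
ft_force: [1.1, 0.0, 0.4]
finger_gap: 0.0853
[ 0.48567465 -0.01002516  0.23969296] [1.1169066  0.00409866 0.39960155]
[321.1415164  213.80804894]
[321.23164249 206.11019788]
```

View pics/w1.png

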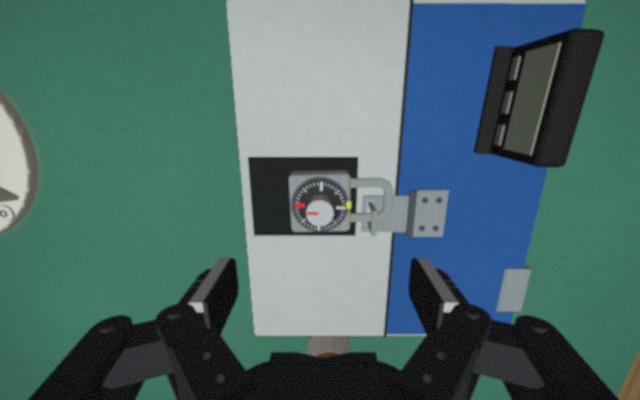

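Run:
```python
from h import *
C=cam('wrist')
im=cv2.imread('pics/w1.png'); hsv=cv2.cvtColor(im,cv2.COLOR_BGR2HSV)
crop(im[:,:,::-1],'pics/w1c.png',240,150,220,100,3.6)
def comps(m,name,z,roi=(240,150,220,100)):
    x,y,w,h=roi; k=np.zeros_like(m);k[y:y+h,x:x+w]=m[y:y+h,x:x+w]
    n,l,st,ce=cv2.connectedComponentsWithStats(k)
    for i in range(1,n):
        if st[i,4]>4: print(name,st[i],ce[i].round(1),ray(C,*ce[i],z).round(4))
red=(((hsv[:,:,0]<8)|(hsv[:,:,0]>172))&(hsv[:,:,1]>110)).astype(np.uint8)*255
yel=((abs(hsv[:,:,0].astype(int)-28)<6)&(hsv[:,:,1]>130)).astype(np.uint8)*255
comps(red,'red',.139);comps(yel,'yel',.136)
for z in (.157,):
  for u,v in[(320,212),(305,212),(335,212),(320,197),(320,227)]:print('kn',u,v,ray(C,u,v,z).round(4))
```

```text
red [294 203  12   6  57] [299.7 205. ] [ 0.4669 -0.0095  0.139 ]
red [308 213   9   2  12] [312.8 213.2] [ 0.4781 -0.0164  0.139 ]
yel [346 201   7   7  36] [348.9 204.2] [ 0.5084 -0.0079  0.136 ]
kn 320 212 [ 0.484  -0.0085  0.157 ]
kn 305 212 [ 0.4724 -0.0091  0.157 ]
kn 335 212 [ 0.4957 -0.008   0.157 ]
kn 320 197 [0.4835 0.0037 0.157 ]
kn 320 227 [ 0.4846 -0.0211  0.157 ]
```

View pics/w1c.png

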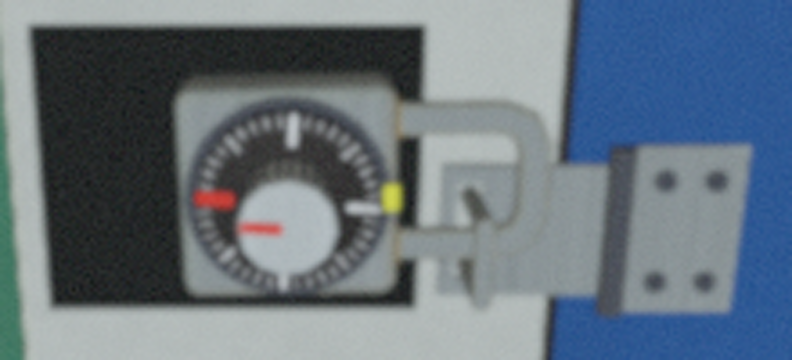

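```bash
python3 -m crank '{"translation": [[0.0005,-0.0017,0.03],[0.0005,-0.0017,0.06],[0.0005,-0.0017,0.08],[0.0005,-0.0017,0.088],[0.0005,-0.0017,0.088],[0.0005,-0.0017,0.088]], "angular": [[0,0,0],[0,0,0],[0,0,0],[0,0,0],[0,0,0],[0,0,0]], "fingers": [0,0,0,0,0.3,0.5]}' 30
python3 - <<'E'
from h import *
print(readout.state()['ee_pos'],readout.state()['ft_force'])
im=grab_frame('wrist');cv2.imwrite('pics/w2.png',im[:,:,::-1])
im=grab_frame('side');crop(im,'pics/s2.png',230,110,180,130,4)
E
```

```text
time_s: 1.4
ee_pos: [0.4843, -0.0096, 0.1519]
orientation: [0.691, 0.723, 0.0, 0.0]
ft_force: [0.6, -0.9, -0.5]
finger_gap: 0.0591
[ 0.48433159 -0.00956475  0.1518521 ] [ 0.55908298 -0.92924992 -0.53170921]
```

View pics/w2.png

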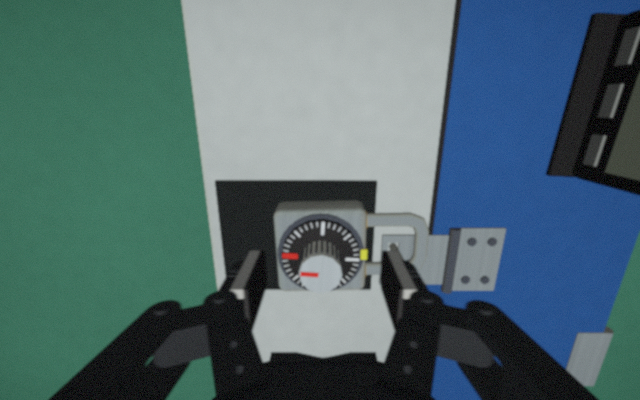

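View pics/s2.png

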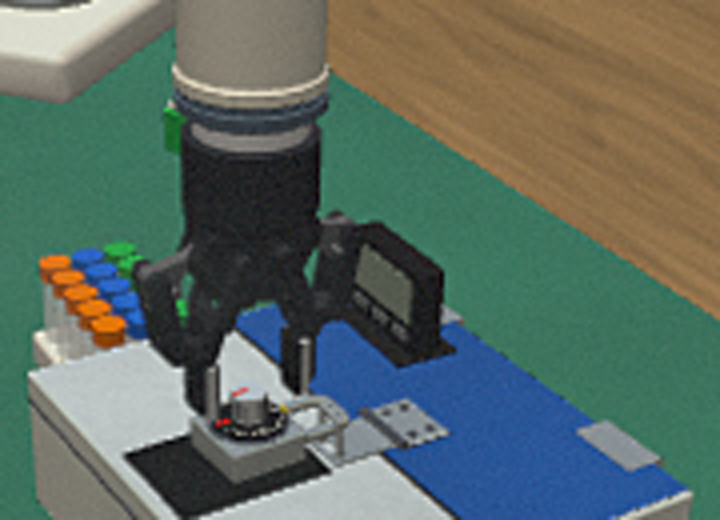

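```bash
python3 -m crank '{"translation": [[0,0,0],[0,0,0],[0,0,0],[0,0,0],[0,0,0],[0,0,0]], "angular": [[0,0,0],[0,0,0],[0,0,0],[0,0,0],[0,0,0],[0,0,0]], "fingers": [0.8,0.9,0.9,0.9,0.9,0.9]}' 30
python3 - <<'E'
from h import *
s=readout.state();print(s['ee_pos'],s['ft_force'],s['wrist_torque'],s['finger_gap'])
im=grab_frame('wrist');crop(im,'pics/w3.png',200,150,250,180,3.2)
E
```

```text
time_s: 2.1
ee_pos: [0.4838, -0.0096, 0.152]
orientation: [0.691, 0.723, 0.0, 0.0]
ft_force: [-1.6, 0.4, 6.6]
finger_gap: 0.0205
[ 0.4837917  -0.00961177  0.15204009] [-1.60598735  0.36055777  6.60861418] [-0.02916017  0.18809842 -0.02212887] 0.02048658733463884
```

View pics/w3.png

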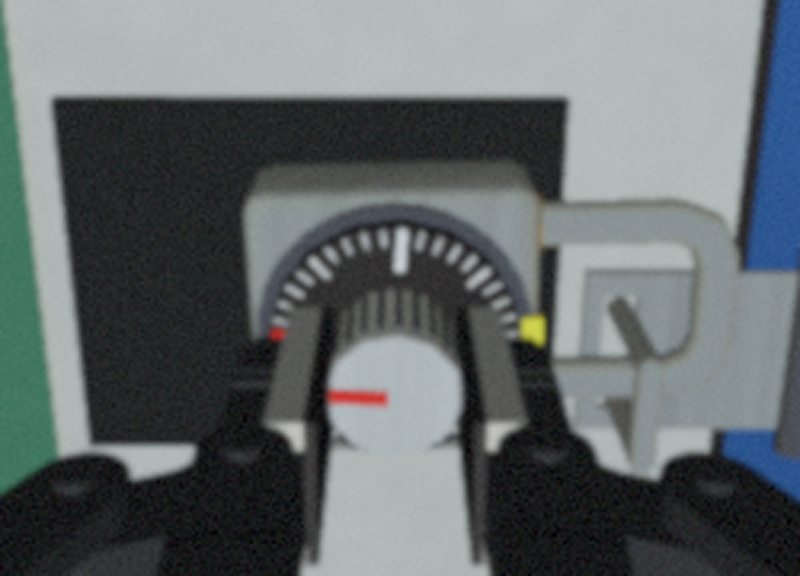

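```bash
python3 -m crank '{"translation": [[0,0,0],[0,0,0],[0,0,0],[0,0,0],[0,0,0],[0,0,0],[0,0,0],[0,0,0],[0,0,0],[0,0,0],[0,0,0]], "angular": [[0,0,5],[0,0,10],[0,0,16],[0,0,22],[0,0,28],[0,0,34],[0,0,40],[0,0,46],[0,0,52],[0,0,55],[0,0,55]], "fingers": [0.9,0.9,0.9,0.9,0.9,0.9,0.9,0.9,0.9,0.9,0.9]}' 30
python3 - <<'E'
from h import *
s=readout.state();print(s['ee_pos'],s['ft_force'],s['wrist_torque'],s['finger_gap'],s['qpos'])
im=grab_frame('wrist');crop(im,'pics/w4.png',200,150,250,180,3.2)
im=grab_frame('side');crop(im,'pics/s4.png',230,110,180,130,4)
E
```

```text
time_s: 3.25
ee_pos: [0.484, -0.0097, 0.152]
orientation: [0.947, 0.321, 0.001, 0.0]
ft_force: [1.0, -1.3, 5.1]
finger_gap: 0.0206
[ 0.48400021 -0.00972288  0.15204042] [ 0.96651377 -1.25585685  5.13789623] [-0.23892216 -0.06865528 -0.019485  ] 0.020623341772976728 [-2.30155114e-02  2.45432018e-01  2.01123737e+00 -3.16159457e-04
  8.83159908e-01  8.93617631e-01]
```

View pics/w4.png

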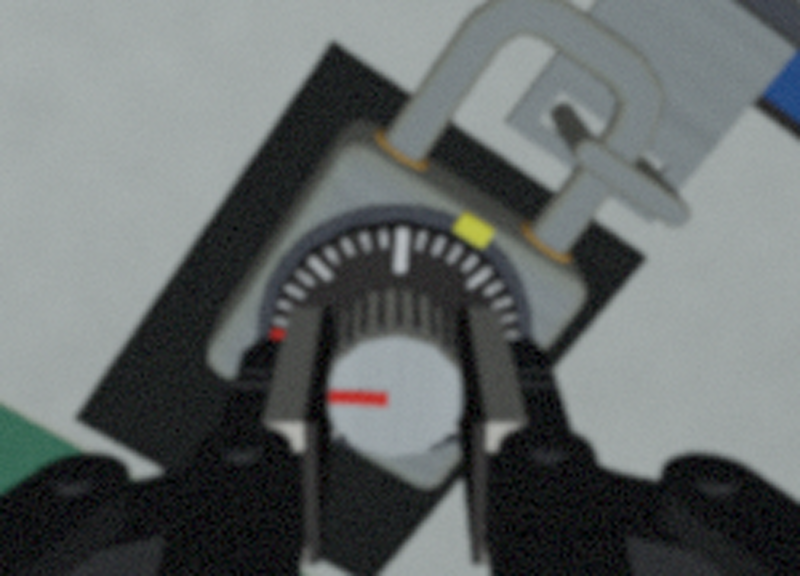

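View pics/s4.png

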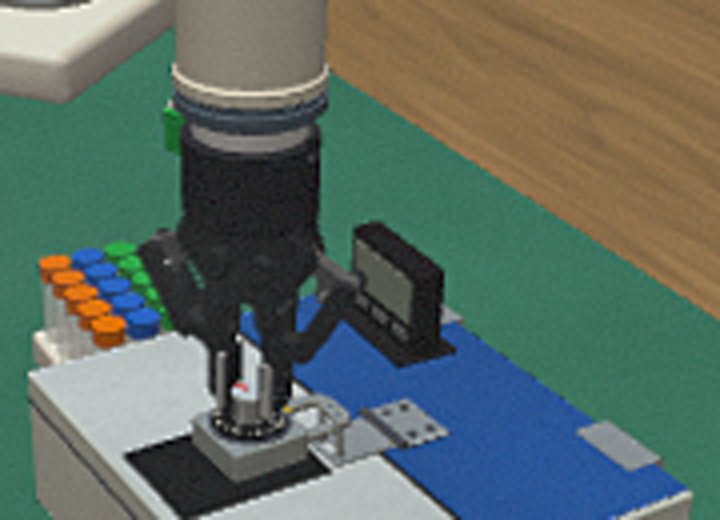

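```bash
P='import h;s=h.readout.state();print(s["ft_force"].round(2),s["wrist_torque"].round(4),s["qpos"][5].round(4))'
python3 -m crank '{"translation": [[0,0,0],[0,0,0],[0,0,0]], "angular": [[0,0,5],[0,0,9],[0,0,9]], "fingers": [0.9,0.9,0.9]}' >/dev/null; python3 -c "$P"
python3 -m crank '{"translation": [[0,0,0],[0,0,0]], "angular": [[0,0,4],[0,0,4]], "fingers": [0.9,0.9]}'>/dev/null; python3 -c "$P"
python3 -m crank '{"translation": [[0,0,0],[0,0,0]], "angular": [[0,0,3],[0,0,3]], "fingers": [0.9,0.9]}'>/dev/null; python3 -c "$P"
python3 -m crank '{"translation": [[0,0,0],[0,0,0]], "angular": [[0,0,3],[0,0,3]], "fingers": [0.9,0.9]}'>/dev/null; python3 -c "$P"
python3 -m crank '{"translation": [[0,0,0],[0,0,0]], "angular": [[0,0,3],[0,0,3]], "fingers": [0.9,0.9]}'>/dev/null; python3 -c "$P"
python3 - <<'E'
from h import *
im=grab_frame('wrist');crop(im,'pics/w5.png',200,150,250,180,3.2)
E
```

```text
[-0.86 -1.67  5.99] [-0.2371 -0.0145  0.0251] 1.0512
[-0.38 -0.97  6.01] [-0.29   -0.0241 -0.0049] 1.1209
[-0.14 -1.05  6.54] [-0.2227 -0.0252 -0.0995] 1.1726
[ 0.14 -1.23  5.05] [-0.2757 -0.0201 -0.052 ] 1.225
[-0.71 -0.99  5.87] [-0.3271 -0.0706 -0.0619] 1.2774
```

View pics/w5.png

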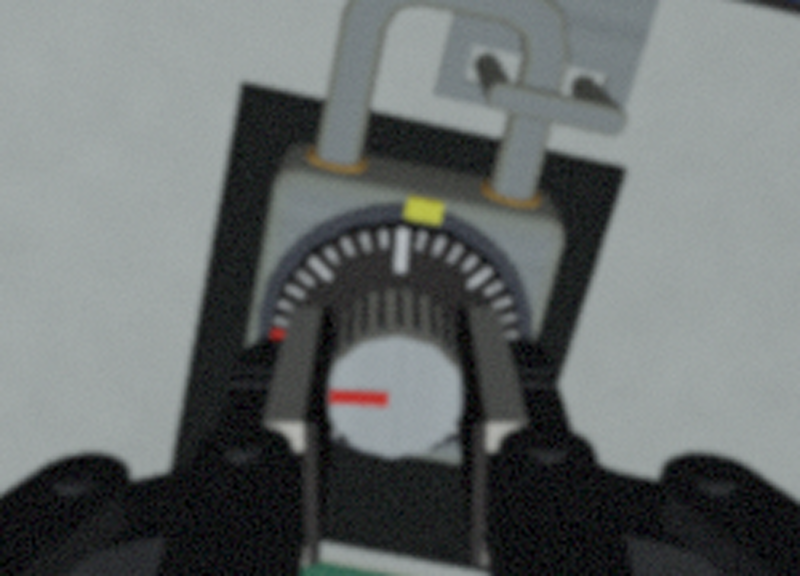

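```bash
P='import h;s=h.readout.state();print(s["ft_force"].round(2),s["wrist_torque"].round(4),s["qpos"][5].round(4),s["joint_efforts"][5].round(4))'
python3 -c "$P"
python3 -m crank '{"translation": [[0,0,0],[0,0,0]], "angular": [[0,0,2],[0,0,2]], "fingers": [0.9,0.9]}' >/dev/null; python3 -c "$P"
python3 -m crank '{"translation": [[0,0,0],[0,0,0]], "angular": [[0,0,2],[0,0,2]], "fingers": [0.9,0.9]}'>/dev/null; python3 -c "$P"
python3 -m crank '{"translation": [[0,0,0],[0,0,0]], "angular": [[0,0,2],[0,0,2]], "fingers": [0.9,0.9]}'>/dev/null; python3 -c "$P"
python3 -m crank '{"translation": [[0,0,0],[0,0,0]], "angular": [[0,0,1],[0,0,1]], "fingers": [0.9,0.9]}'>/dev/null; python3 -c "$P"
python3 - <<'E'
from h import *
im=grab_frame('wrist');crop(im,'pics/w6.png',200,150,250,180,3.2)
E
```

```text
[-0.33 -1.32  4.89] [-0.2906 -0.0079 -0.0085] 1.2761 0.1939
[-0.42 -1.81  4.96] [-0.3744  0.0662  0.0115] 1.3116 0.3674
[-0.15 -1.91  5.83] [-0.3972 -0.0597 -0.0092] 1.3466 0.3688
[-0.53 -2.11  5.21] [-0.3292 -0.0609 -0.0289] 1.3815 0.3688
[ 0.19 -1.54  5.  ] [-0.3098  0.0577 -0.0235] 1.3984 0.1701
```

View pics/w6.png

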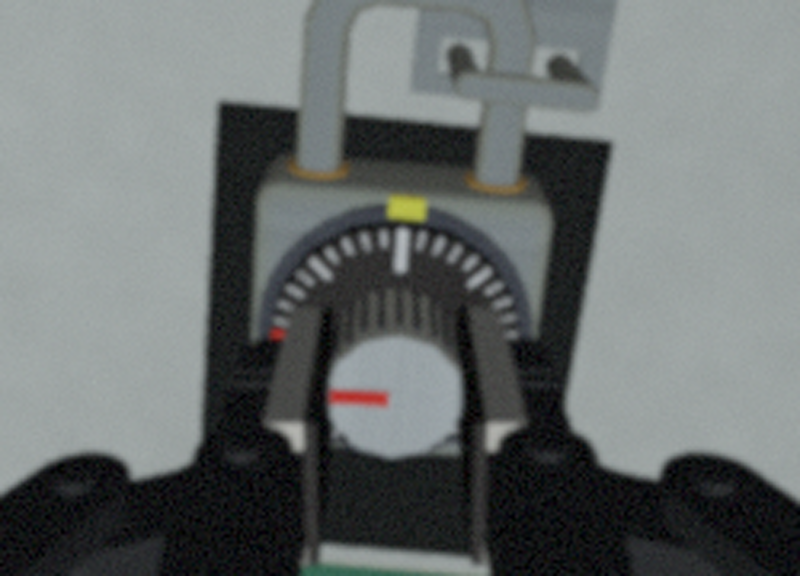

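```bash
python3 -m crank '{"translation": [[0,0,0],[0,0,0],[0,0,0],[0,0,0],[0,0,0],[0,0,0],[0,0,-0.03],[0,0,-0.06],[0,0,-0.08],[0,0,-0.08],[0,0,-0.08]], "angular": [[0,0,1.5],[0,0,1.5],[0,0,1.5],[0,0,1.5],[0,0,1.5],[0,0,1.5],[0,0,1.5],[0,0,1.5],[0,0,1.5],[0,0,1.5],[0,0,1.5]], "fingers": [0.9,0.9,0.5,0,0,0,0,0,0,0,0]}'
python3 - <<'E'
from h import *
im=grab_frame('wrist');cv2.imwrite('pics/w7.png',im[:,:,::-1]);crop(im,'pics/w7c.png',240,120,160,125,4.8)
C=cam('wrist');print(C)
s=readout.state();print(s['ee_pos'],s['orientation'],s['qpos'])
E
```

```text
time_s: 6.45
ee_pos: [0.4832, -0.0096, 0.2311]
orientation: [0.998, 0.062, 0.0, 0.0]
ft_force: [-0.2, 0.2, 0.3]
finger_gap: 0.0851
({'fx': 296.6290978772398, 'fy': 296.6290978772398, 'cx': 323.0086744048428, 'cy': 203.1102072897318, 'rvec': array([-2.16900962,  1.91301535,  0.30220885]), 'tvec': array([-0.06928854,  0.41704654,  0.51931454])}, array([[ 1.24847041e-01, -9.92175846e-01, -5.54463398e-04],
       [-9.44030781e-01, -1.18960804e-01,  3.07659245e-01],
       [-3.05318031e-01, -3.78869160e-02, -9.51496443e-01]]), array([-0.06928854,  0.41704654,  0.51931454]))
[ 0.48272807 -0.00955628  0.23046928] [ 9.98080356e-01  6.19300275e-02 -5.22691886e-04 -4.82917189e-05] [-2.29058398e-02  1.40551923e-01  1.93768300e+00  8.70752708e-06
  1.06440754e+00  1.42394688e+00]
```

View pics/w7c.png

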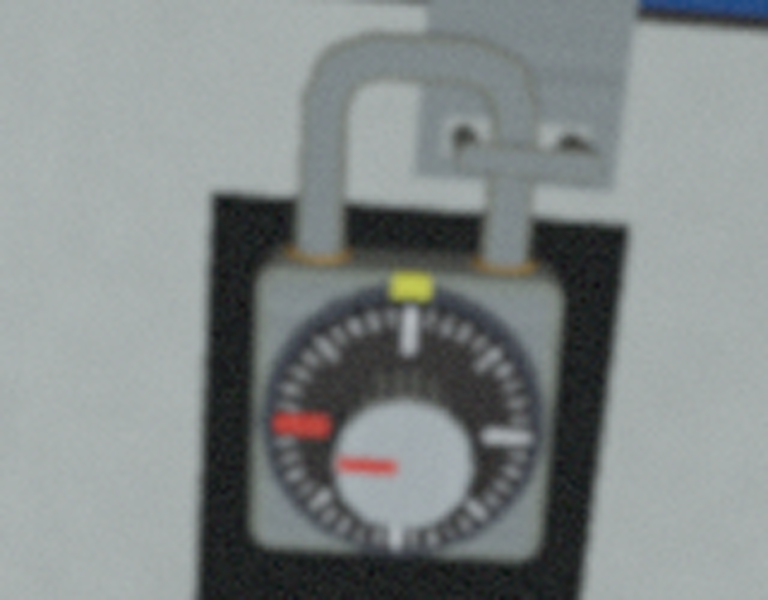

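View pics/w7.png

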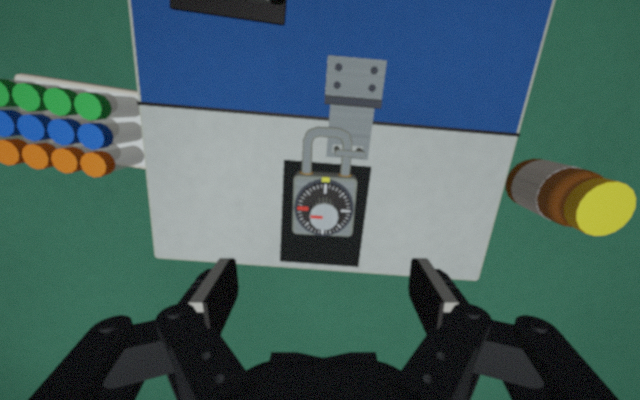

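Run:
```python
from h import *
C=cam('wrist')
f=lambda u,v,z:ray(C,u/4.8+240,v/4.8+120,z)
print('knob',f(403,465,.157))
P=np.array([f(*c,.135) for c in [(257,268),(563,282),(543,560),(248,550)]]);print(P,P.mean(0))
y=f(411,287,.135);k=f(396,540,.139);r=f(303,425,.139);w=f(507,437,.139);t=f(410,330,.139)
print('yel',y,'30',k,'0',r,'20',w,'10',t)
a=(r+w)/2;b=(t+k)/2;print('axis',a)
A=lambda d:np.degrees(np.arctan2(d[1],d[0]))
print('10-30',A(t-k),'0-20',A(r-w)-90,'yel',A(y-P.mean(0)),'sides',A(P[0]-P[3]),A(P[1]-P[2]),A(P[0]-P[1])-90)
for n,uv in dict(sL=(465,158),sR=(590,165)).items(): print(n,f(*uv,.135))
print('pad',[f(*c,.113)[:2] for c in [(212,195),(628,228)]], 'bow',f(425,60,.128))
```

```text
knob [ 0.48322789 -0.00983616  0.157     ]
[[ 0.50651951  0.01741006  0.135     ]
 [ 0.51050375 -0.03319336  0.135     ]
 [ 0.46035838 -0.03774279  0.135     ]
 [ 0.45575049  0.01418613  0.135     ]] [ 0.48328303 -0.00983499  0.135     ]
yel [ 0.50650826 -0.00827835  0.135     ] 30 [ 0.46265005 -0.01127107  0.139     ] 0 [0.48155452 0.00688108 0.139     ] 20 [ 0.48373064 -0.02751832  0.139     ] 10 [ 0.50022627 -0.00888836  0.139     ]
axis [ 0.48264258 -0.01031862  0.139     ]
10-30 3.6282554458128393 0-20 3.6197226012697854 yel 3.834443350842322 sides 3.63351168762094 5.183959406508991 4.501871745936199
sL [ 0.52877747 -0.01420784  0.135     ]
sR [ 0.53018583 -0.03442363  0.135     ]
pad [array([0.51356562, 0.02823699]), array([ 0.5169645 , -0.04640093])] bow [ 0.54274967 -0.00597375  0.128     ]
```

```bash
python3 -m crank '{"translation": [[0,0,0.03],[0,0,0.06],[0,0,0.085],[0,0,0.1],[0,0,0.107],[0,0,0.107],[0,0,0.107]], "angular": [[0,0,3.3],[0,0,3.3],[0,0,3.3],[0,0,3.3],[0,0,3.3],[0,0,3.3],[0,0,3.3]], "fingers": [0,0,0,0,0,0,0]}'
python3 - <<'E'
from h import *
im=grab_frame('wrist');crop(im,'pics/w8.png',180,150,280,200,2.8)
im=grab_frame('side');crop(im,'pics/s8.png',230,130,180,130,4)
E
```

```text
time_s: 7.2
ee_pos: [0.4834, -0.0096, 0.1244]
orientation: [0.999, 0.033, -0.0, -0.0]
ft_force: [0.5, 0.2, -0.3]
finger_gap: 0.0853
```

View pics/w8.png

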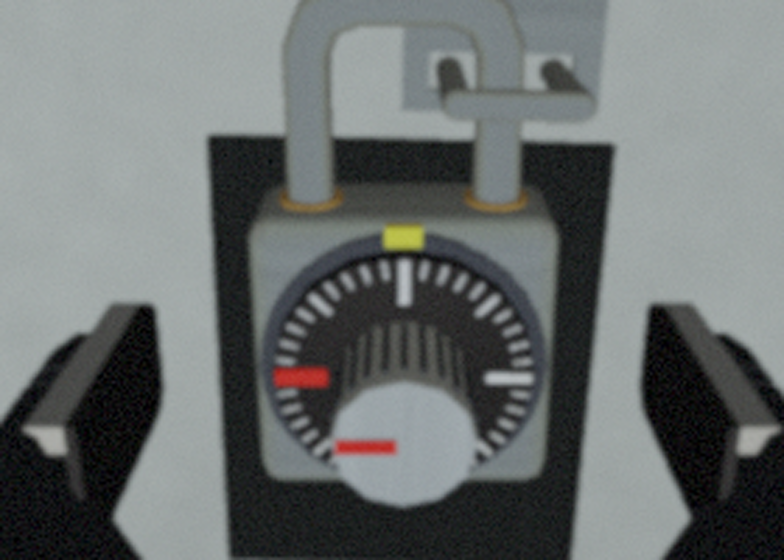

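View pics/s8.png

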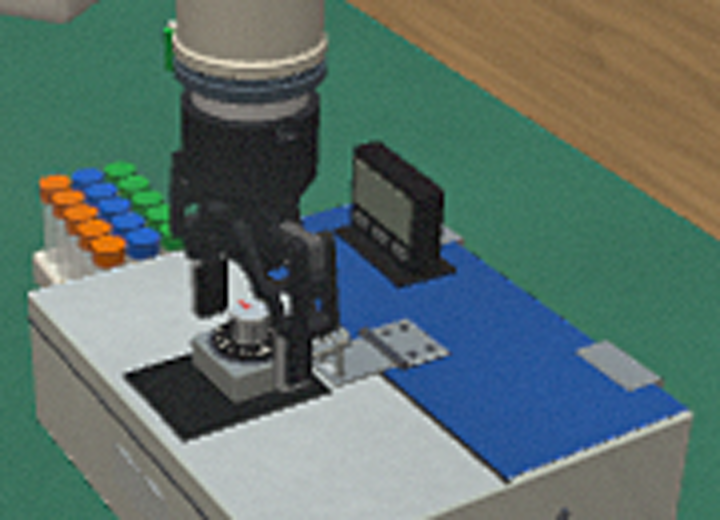

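```bash
python3 -m crank '{"translation": [[0,0,0],[0,0,0],[0,0,0],[0,0,0],[0,0,0],[0,0,0]], "angular": [[0,0,0],[0,0,0],[0,0,0],[0,0,0],[0,0,0],[0,0,0]], "fingers": [0.2,0.4,0.6,0.6,0.6,0.6]}' 60
python3 -m crank '{"translation": [[0,0,0],[0,0,0]], "angular": [[0,0,0],[0,0,0]], "fingers": [0.6,0.6]}' 60
python3 - <<'E'
from h import *
im=grab_frame('wrist');crop(im,'pics/w9.png',180,150,280,200,2.8)
im=grab_frame('side');crop(im,'pics/s9.png',230,130,180,130,4)
E
```

```text
time_s: 7.9
ee_pos: [0.4836, -0.0096, 0.125]
orientation: [0.999, 0.033, 0.0, 0.0]
ft_force: [-1.6, -0.4, 7.4]
finger_gap: 0.0504
time_s: 8.1
ee_pos: [0.4836, -0.0096, 0.1251]
orientation: [0.999, 0.033, 0.0, 0.0]
ft_force: [-2.0, 0.5, 8.0]
finger_gap: 0.0508
```

View pics/w9.png

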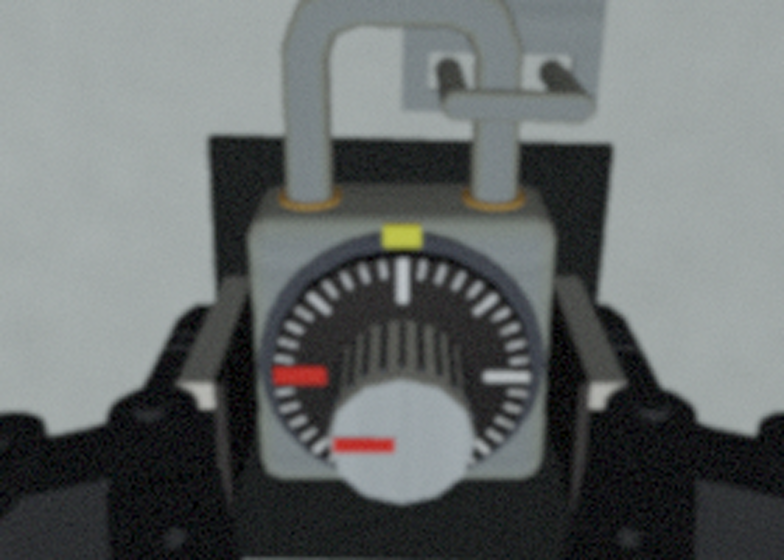

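View pics/s9.png

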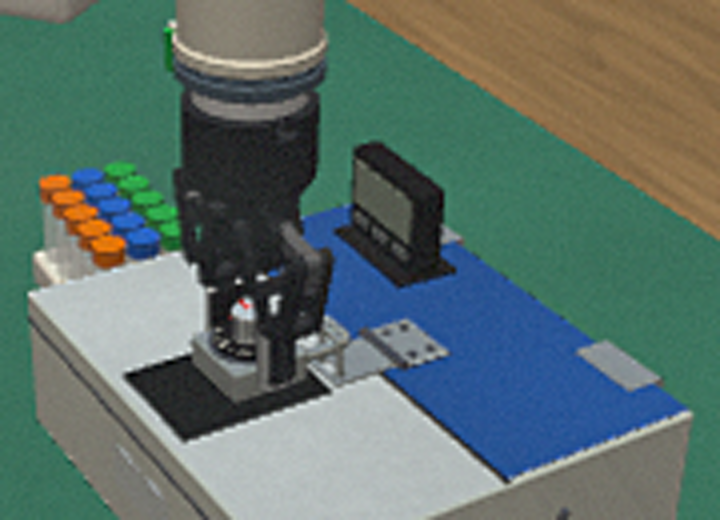

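```bash
python3 -m crank '{"translation": [[0,0,-0.001],[-0.004,0,-0.001],[-0.008,0,-0.001],[-0.01,0,-0.001],[-0.012,0,-0.001],[-0.012,0,-0.001]], "angular": [[0,0,0],[0,0,0],[0,0,0],[0,0,0],[0,0,0],[0,0,0]], "fingers": [0.6,0.6,0.6,0.6,0.6,0.6]}' 60
python3 - <<'E'
from h import *
s=readout.state();print(s['ee_pos'],s['ft_force'],s['wrist_torque'])
im=grab_frame('wrist');crop(im,'pics/w10.png',180,110,280,200,2.8)
E
```

```text
time_s: 8.8
ee_pos: [0.471, -0.0104, 0.1252]
orientation: [0.999, 0.033, -0.0, 0.0]
ft_force: [0.9, 0.8, -3.3]
finger_gap: 0.0503
[ 0.47103188 -0.01038459  0.12523839] [ 0.9300403   0.78675971 -3.28338117] [ 0.02248536 -0.15710502 -0.00283853]
```

View pics/w10.png

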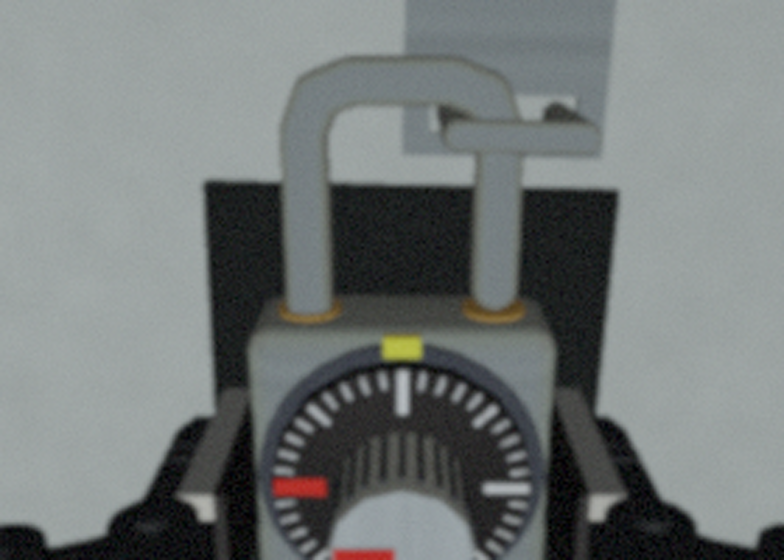

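```bash
python3 -m crank '{"translation": [[-0.003,0,0],[-0.006,0,0],[-0.009,0,0],[-0.012,0,0],[-0.012,0,0]], "angular": [[0,0,0],[0,0,0],[0,0,0],[0,0,0],[0,0,0]], "fingers": [0.6,0.6,0.6,0.6,0.6]}' 60
python3 - <<'E'
from h import *
s=readout.state();print(s['ee_pos'],s['ft_force'],s['wrist_torque'])
im=grab_frame('wrist');crop(im,'pics/w11.png',180,110,280,200,2.8)
E
```

```text
time_s: 9.35
ee_pos: [0.4587, -0.0112, 0.1252]
orientation: [0.999, 0.033, -0.0, -0.0]
ft_force: [0.7, 0.4, -2.3]
finger_gap: 0.0505
[ 0.45867881 -0.01121004  0.12523254] [ 0.74101746  0.41914576 -2.29315717] [-0.09637019 -0.08206239  0.00506695]
```

View pics/w11.png

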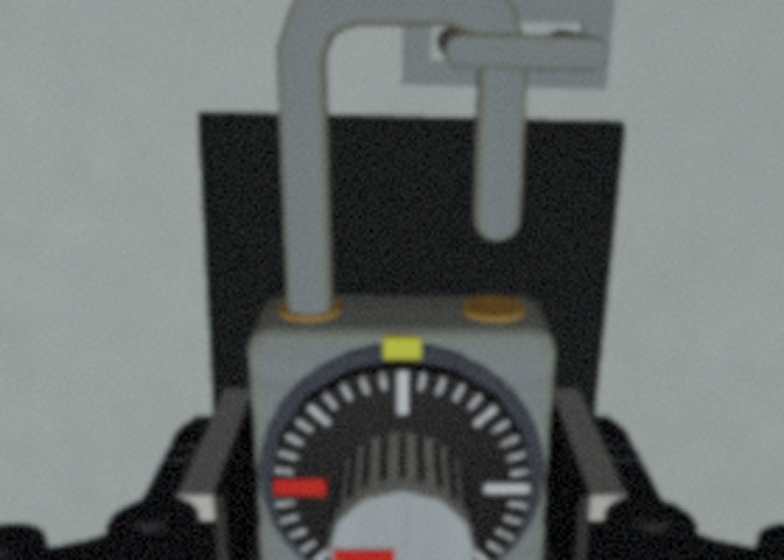

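```bash
P='import h;s=h.readout.state();print(s["ee_pos"].round(4),s["ft_force"].round(2))'
python3 -m crank '{"translation": [[-0.003,0,0],[-0.005,0,0],[-0.005,0,0]], "angular": [[0,0,0],[0,0,0],[0,0,0]], "fingers": [0.6,0.6,0.6]}' >/dev/null; python3 -c "$P"
python3 -m crank '{"translation": [[-0.0015,0,0],[-0.0015,0,0]], "angular": [[0,0,0],[0,0,0]], "fingers": [0.6,0.6]}' >/dev/null; python3 -c "$P"
python3 -m crank '{"translation": [[-0.001,0,0],[-0.001,0,0]], "angular": [[0,0,0],[0,0,0]], "fingers": [0.6,0.6]}' >/dev/null; python3 -c "$P"
python3 - <<'E'
from h import *
im=grab_frame('wrist');cv2.imwrite('pics/w12f.png',im[:,:,::-1]);crop(im,'pics/w12.png',180,90,280,200,2.8)
C=cam('wrist')
E
```

```text
[ 0.4543 -0.0115  0.1253] [ 1.3   0.87 -3.59]
[ 0.4539 -0.0117  0.1256] [ 5.43 -0.1  -4.5 ]
[ 0.4538 -0.0117  0.1258] [ 7.73 -0.32 -5.33]
```

View pics/w12.png

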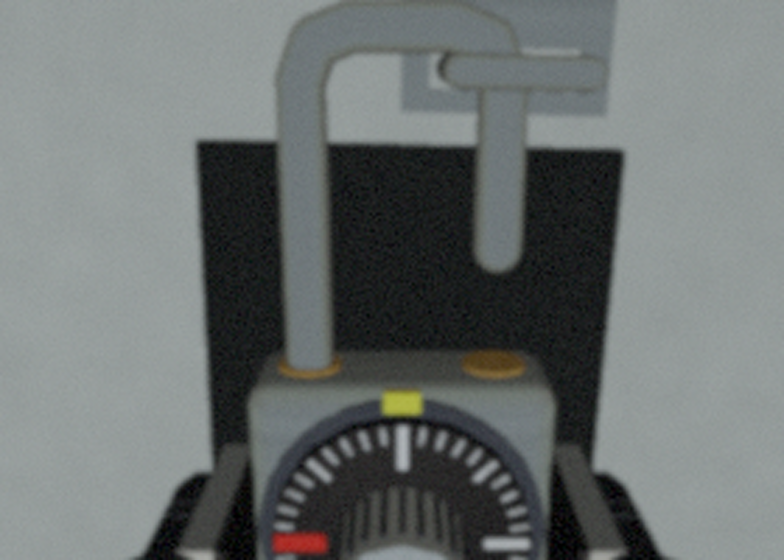

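```bash
P='import h;s=h.readout.state();print(s["ee_pos"].round(4),s["ft_force"].round(2))'
python3 -m crank '{"translation": [[0.003,0.001,0],[0.006,0.0015,0],[0.01,0.0015,0],[0.014,0.0015,0],[0.018,0.0015,0],[0.022,0.0015,0],[0.022,0.0015,0]], "angular": [[0,0,0],[0,0,0],[0,0,0],[0,0,0],[0,0,0],[0,0,0],[0,0,0]], "fingers": [0.6,0.6,0.6,0.6,0.6,0.6,0.6]}' >/dev/null; python3 -c "$P"
python3 - <<'E'
from h import *
im=grab_frame('wrist');crop(im,'pics/w13.png',180,90,280,200,2.8)
E
```

```text
[ 0.4746 -0.0116  0.1252] [ 0.2  -0.35 -3.73]
```

View pics/w13.png

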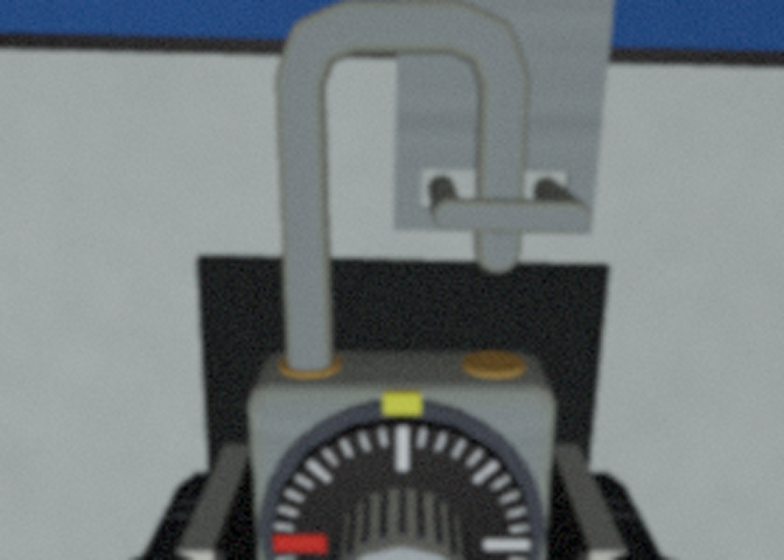

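```bash
P='import h;s=h.readout.state();print(s["ee_pos"].round(4),s["ft_force"].round(2))'
python3 -m crank '{"translation": [[0.004,0,0],[0.008,0,0],[0.012,0,0],[0.016,0,0],[0.02,0,0],[0.0207,0,0],[0.0207,0,0]], "angular": [[0,0,0],[0,0,0],[0,0,0],[0,0,0],[0,0,0],[0,0,0],[0,0,0]], "fingers": [0.6,0.6,0.6,0.6,0.6,0.6,0.6]}' >/dev/null; python3 -c "$P"
python3 - <<'E'
from h import *
im=grab_frame('wrist');crop(im,'pics/w14.png',180,90,280,200,2.8)
im=grab_frame('side');crop(im,'pics/s14.png',230,130,180,130,4)
E
```

```text
[ 0.4946 -0.0103  0.1252] [-0.19 -0.43 -2.68]
```

View pics/w14.png

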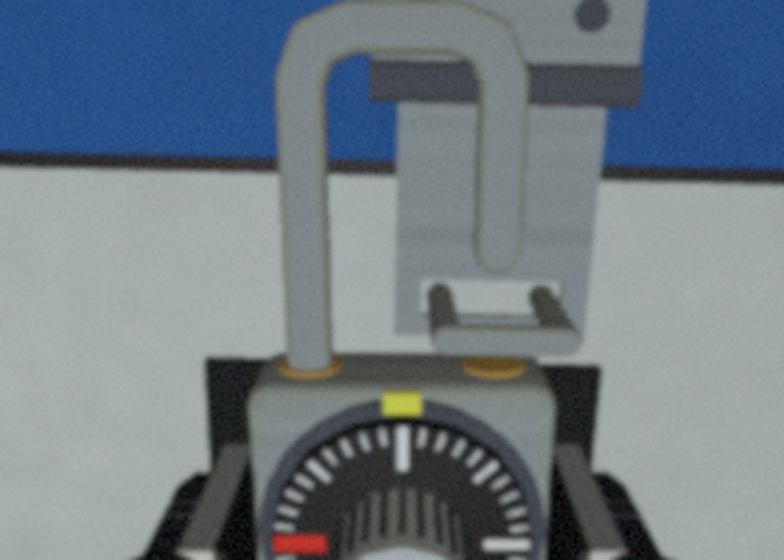

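View pics/s14.png

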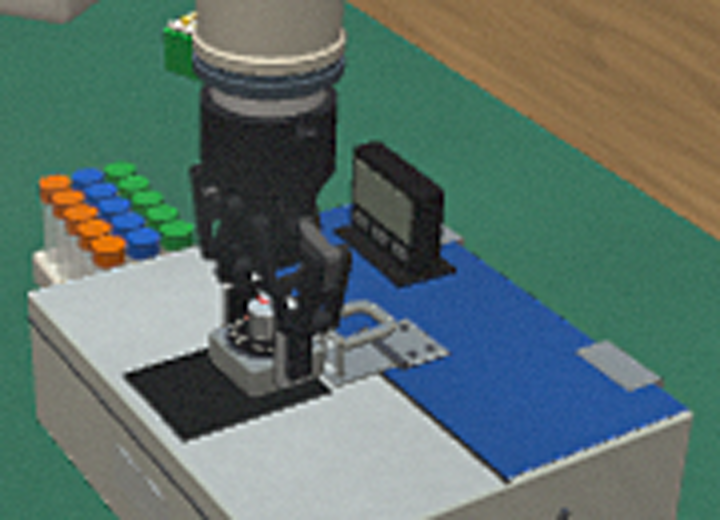

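```bash
P='import h;s=h.readout.state();print(s["ee_pos"].round(4),s["ft_force"].round(2),s["finger_gap"])'
python3 -m crank '{"translation": [[0,0,-0.003],[0,0,-0.007],[0,0,-0.011],[0,0,-0.015],[0,0,-0.015]], "angular": [[0,0,0],[0,0,0],[0,0,0],[0,0,0],[0,0,0]], "fingers": [0.6,0.6,0.6,0.6,0.6]}' >/dev/null; python3 -c "$P"
python3 -m crank '{"translation": [[0,0,-0.005],[0,0,-0.01],[0,0,-0.02],[0,0,-0.03],[0,0,-0.03]], "angular": [[0,0,0],[0,0,0],[0,0,0],[0,0,0],[0,0,0]], "fingers": [0.6,0.6,0.6,0.6,0.6]}' >/dev/null; python3 -c "$P"
python3 - <<'E'
from h import *
im=grab_frame('wrist');cv2.imwrite('pics/w15.png',im[:,:,::-1])
im=grab_frame('side');crop(im,'pics/s15.png',230,110,180,130,4)
E
```

```text
[ 0.495  -0.0103  0.1411] [ 0.73 -0.03 -2.77] 0.05048662683010223
[ 0.4957 -0.0104  0.1721] [-0.42  0.09 -3.27] 0.050856352426420705
```

View pics/w15.png

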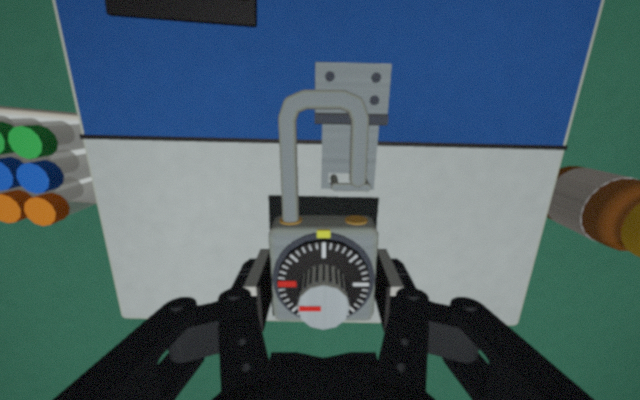

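View pics/s15.png

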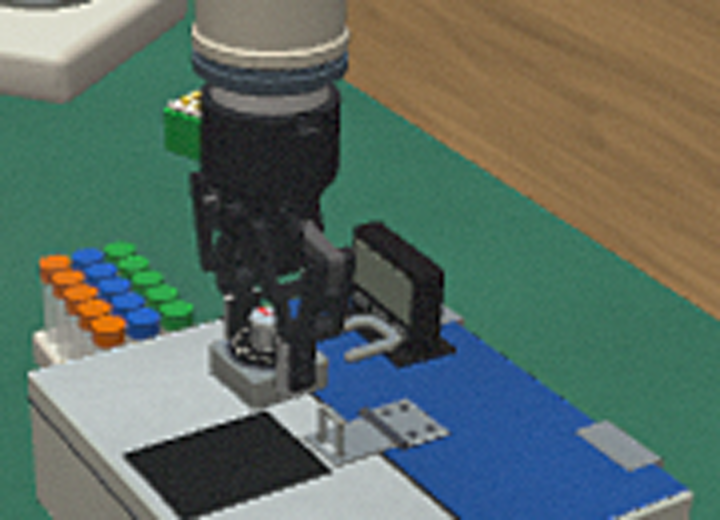

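The padlock is off the staple, open and level. I'll lift it a further 130 mm and settle.

```bash
P='import h;s=h.readout.state();print(s["time_s"],s["ee_pos"].round(4),s["orientation"].round(4),s["ft_force"].round(2),s["finger_gap"],abs(s["qvel"]).max())'
python3 -m crank '{"translation": [[0,0,-0.015],[0,0,-0.035],[0,0,-0.055],[0,0,-0.075],[0,0,-0.095],[0,0,-0.11],[0,0,-0.125],[0,0,-0.13],[0,0,-0.13],[0,0,-0.13],[0,0,-0.13],[0,0,-0.13]], "angular": [[0,0,0],[0,0,0],[0,0,0],[0,0,0],[0,0,0],[0,0,0],[0,0,0],[0,0,0],[0,0,0],[0,0,0],[0,0,0],[0,0,0]], "fingers": [0.6,0.6,0.6,0.6,0.6,0.6,0.6,0.6,0.6,0.6,0.6,0.6]}' >/dev/null
python3 -m crank '{"translation": [[0,0,0],[0,0,0],[0,0,0],[0,0,0],[0,0,0],[0,0,0]], "angular": [[0,0,0],[0,0,0],[0,0,0],[0,0,0],[0,0,0],[0,0,0]], "fingers": [0.6,0.6,0.6,0.6,0.6,0.6]}' >/dev/null; python3 -c "$P"
python3 - <<'E'
from h import *
im=grab_frame('wrist');cv2.imwrite('pics/w16.png',im[:,:,::-1])
im=grab_frame('side');cv2.imwrite('pics/s16.png',im[:,:,::-1])
E
```

```text
14.6 [ 0.4946 -0.0103  0.3003] [0.9995 0.0331 0.     0.    ] [ 0.01  0.01 -2.75] 0.05072860126718208 0.0027916924493089513
```

View pics/w16.png

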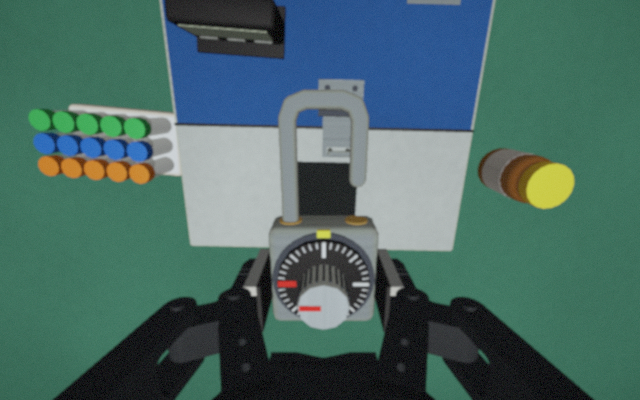

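View pics/s16.png

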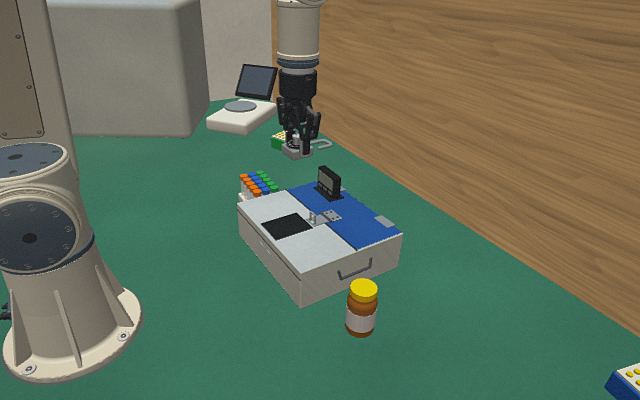

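```bash
python3 -c "
from rig import env
print(env.sign_off())"
```

```text
the job is handed in; nothing more can be done
None
```

The padlock is open, off the staple and held still, dial up, and I have handed the job in. I turned the dial clockwise about 85° to number 10 and pulled the case back until the shackle came up against its stop. I then moved the case forward until the staple sat in the gap, and lifted it straight off.

Last checks, at 14.6 s on the clock:
- **Height:** the TCP is at z = 0.300 m, which puts the underside of the case about 17 cm above the box top.
- **Grip:** finger opening is 50.7 mm with the grip set to 60 N. The wrist carries 2.7 N, about the padlock's weight, and the arm is at rest.
- **Lock:** the pictures show the shackle fully out and the 10 mark in line with the yellow index.
- **Surroundings:** the timer, rack and bottle look unmoved in the pictures.

The click itself did not show clearly, because the wrist torque readings were too noisy. I set the dial by the 10 mark instead, and the shackle sliding out with only slight force showed the latch was home. My angle estimates for the turn also disagreed, from 80° to 86° in total, so I made the last few degrees in small steps and checked against a picture.

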